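Spread ebony plugs on a drying tray

TASK

Pick up the green shaker by its wooden grip and shake all nine ebony plugs out of it, spread over the whole drying tray so that each of its three bays gets at least two; do not handle the plugs with the gripper. Then set the emptied shaker upright on the middle of the narrow raised rest and let go. Leave the jar, the plane and the neck blank where they are.

Things in the scene. Friction and masses are not known exactly. Their poses are not given: they have to be found in the camera images.
- shaker: green tin shaker, a lying box 160 (x) x 60 (y) x 48 high, walls and floor 3; 220 g, holds the nine plugs. Origin: centre of its underside, z up. Its -x end is the open mouth, the other end is closed; the roof covers x -30 to +80. The floor is flat and has no lip: friction keeps the plugs in while it is about level, and they slide out when the mouth is tipped down and shaken
- shaker_grip (a point): centre of the shaker's upright square wooden grip, 26 x 26 and 52 tall, standing on the roof: at x = 0, y = 0, z = 74 of the shaker, grip from z = 48 to 100; axes as the shaker's
- shaker_mouth (a point): middle of the lower edge of the shaker's mouth (54 wide, 41 high): at x = -80, y = 0, z = 3 of the shaker; axes as the shaker's
- tray: drying tray with white floor and pale wooden walls, fixed to the bench, 160 (x) x 310 (y) outside, 36 high, walls 6, floor top at z = 5. Two low ribs across it (5 thick, 17 high, at y = +51 and -51) part it in three equal bays in a row along y, each about 148 x 99. Origin: centre of its underside, z up
- rest: raised rest, fixed: dark foot 130 x 100 x 14, a post, and on it a narrow cork-coloured plank 110 long (x) x 44 wide (y), whose flat level top is at z = 72. Origin: centre of the foot's underside, z up
- plug1: one of nine dark ebony plugs, a short cylinder of diameter 24 and length 20 along its z, 11 g. Origin: its centre
- plug2: one of nine dark ebony plugs, a short cylinder of diameter 24 and length 20 along its z, 11 g. Origin: its centre
- plug3: one of nine dark ebony plugs, a short cylinder of diameter 24 and length 20 along its z, 11 g. Origin: its centre
- plug4: one of nine dark ebony plugs, a short cylinder of diameter 24 and length 20 along its z, 11 g. Origin: its centre
- plug5: one of nine dark ebony plugs, a short cylinder of diameter 24 and length 20 along its z, 11 g. Origin: its centre
- plug6: one of nine dark ebony plugs, a short cylinder of diameter 24 and length 20 along its z, 11 g. Origin: its centre
- plug7: one of nine dark ebony plugs, a short cylinder of diameter 24 and length 20 along its z, 11 g. Origin: its centre
- plug8: one of nine dark ebony plugs, a short cylinder of diameter 24 and length 20 along its z, 11 g. Origin: its centre
- plug9: one of nine dark ebony plugs, a short cylinder of diameter 24 and length 20 along its z, 11 g. Origin: its centre
- varnish: amber jar with black lid, diameter 60, height 85, a bystander. Origin: centre of its underside
- plane: hand plane, steel sole with wooden knob and handle, 200 (x) x 55 x 96 high, a bystander. Origin: centre of its underside
- neck_blank: pale violin neck blank, 176 long (x) x 52 x 28 high, a bystander. Origin: underside, 13 from its middle
Things that resemble listed ones, but are neither listed nor needed, are in the scene too. What is shaped like the rest but purple or yellow is not meant.

How it is judged (in metres and radians):
On the way, in this order (a step that is already met when the one before it is completed fails the run):
1. the shaker is held in the gripper, lifted, over or beside the tray (contact force between the fingers and shaker above 0.5 N and height (world z) of shaker above 0.04 m and horizontal distance between shaker and tray below 0.25 m), for 0.1 s.
2. all nine plugs lie in the tray, at least two in each bay, with the shaker still held in the gripper (contact force between the fingers and shaker above 0.5 N and x of plug1 in the frame of tray between -0.077 and 0.077 m and x of plug2 in the frame of tray between -0.077 and 0.077 m and x of plug3 in the frame of tray between -0.077 and 0.077 m and x of plug4 in the frame of tray between -0.077 and 0.077 m and x of plug5 in the frame of tray between -0.077 and 0.077 m and x of plug6 in the frame of tray between -0.077 and 0.077 m and x of plug7 in the frame of tray between -0.077 and 0.077 m and x of plug8 in the frame of tray between -0.077 and 0.077 m and x of plug9 in the frame of tray between -0.077 and 0.077 m and y of plug1 in the frame of tray between -0.152 and 0.152 m and y of plug2 in the frame of tray between -0.152 and 0.152 m and y of plug3 in the frame of tray between -0.152 and 0.152 m and y of plug4 in the frame of tray between -0.152 and 0.152 m and y of plug5 in the frame of tray between -0.152 and 0.152 m and y of plug6 in the frame of tray between -0.152 and 0.152 m and y of plug7 in the frame of tray between -0.152 and 0.152 m and y of plug8 in the frame of tray between -0.152 and 0.152 m and y of plug9 in the frame of tray between -0.152 and 0.152 m and z of plug1 in the frame of tray between 0 and 0.045 m and z of plug2 in the frame of tray between 0 and 0.045 m and z of plug3 in the frame of tray between 0 and 0.045 m and z of plug4 in the frame of tray between 0 and 0.045 m and z of plug5 in the frame of tray between 0 and 0.045 m and z of plug6 in the frame of tray between 0 and 0.045 m and z of plug7 in the frame of tray between 0 and 0.045 m and z of plug8 in the frame of tray between 0 and 0.045 m and z of plug9 in the frame of tray between 0 and 0.045 m and ((y of plug1 in the frame of tray above 0.051 m and y of any of plug2, plug3, plug4, plug5, plug6, plug7, plug8, plug9 in the frame of tray above 0.051 m) or (y of plug2 in the frame of tray above 0.051 m and y of any of plug3, plug4, plug5, plug6, plug7, plug8, plug9 in the frame of tray above 0.051 m) or (y of plug3 in the frame of tray above 0.051 m and y of any of plug4, plug5, plug6, plug7, plug8, plug9 in the frame of tray above 0.051 m) or (y of plug4 in the frame of tray above 0.051 m and y of any of plug5, plug6, plug7, plug8, plug9 in the frame of tray above 0.051 m) or (y of plug5 in the frame of tray above 0.051 m and y of any of plug6, plug7, plug8, plug9 in the frame of tray above 0.051 m) or (y of plug6 in the frame of tray above 0.051 m and y of any of plug7, plug8, plug9 in the frame of tray above 0.051 m) or (y of plug7 in the frame of tray above 0.051 m and y of any of plug8, plug9 in the frame of tray above 0.051 m) or (y of plug8 in the frame of tray above 0.051 m and y of plug9 in the frame of tray above 0.051 m)) and ((y of plug1 in the frame of tray between -0.051 and 0.051 m and (y of plug2 in the frame of tray between -0.051 and 0.051 m or y of plug3 in the frame of tray between -0.051 and 0.051 m or y of plug4 in the frame of tray between -0.051 and 0.051 m or y of plug5 in the frame of tray between -0.051 and 0.051 m or y of plug6 in the frame of tray between -0.051 and 0.051 m or y of plug7 in the frame of tray between -0.051 and 0.051 m or y of plug8 in the frame of tray between -0.051 and 0.051 m or y of plug9 in the frame of tray between -0.051 and 0.051 m)) or (y of plug2 in the frame of tray between -0.051 and 0.051 m and (y of plug3 in the frame of tray between -0.051 and 0.051 m or y of plug4 in the frame of tray between -0.051 and 0.051 m or y of plug5 in the frame of tray between -0.051 and 0.051 m or y of plug6 in the frame of tray between -0.051 and 0.051 m or y of plug7 in the frame of tray between -0.051 and 0.051 m or y of plug8 in the frame of tray between -0.051 and 0.051 m or y of plug9 in the frame of tray between -0.051 and 0.051 m)) or (y of plug3 in the frame of tray between -0.051 and 0.051 m and (y of plug4 in the frame of tray between -0.051 and 0.051 m or y of plug5 in the frame of tray between -0.051 and 0.051 m or y of plug6 in the frame of tray between -0.051 and 0.051 m or y of plug7 in the frame of tray between -0.051 and 0.051 m or y of plug8 in the frame of tray between -0.051 and 0.051 m or y of plug9 in the frame of tray between -0.051 and 0.051 m)) or (y of plug4 in the frame of tray between -0.051 and 0.051 m and (y of plug5 in the frame of tray between -0.051 and 0.051 m or y of plug6 in the frame of tray between -0.051 and 0.051 m or y of plug7 in the frame of tray between -0.051 and 0.051 m or y of plug8 in the frame of tray between -0.051 and 0.051 m or y of plug9 in the frame of tray between -0.051 and 0.051 m)) or (y of plug5 in the frame of tray between -0.051 and 0.051 m and (y of plug6 in the frame of tray between -0.051 and 0.051 m or y of plug7 in the frame of tray between -0.051 and 0.051 m or y of plug8 in the frame of tray between -0.051 and 0.051 m or y of plug9 in the frame of tray between -0.051 and 0.051 m)) or (y of plug6 in the frame of tray between -0.051 and 0.051 m and (y of plug7 in the frame of tray between -0.051 and 0.051 m or y of plug8 in the frame of tray between -0.051 and 0.051 m or y of plug9 in the frame of tray between -0.051 and 0.051 m)) or (y of plug7 in the frame of tray between -0.051 and 0.051 m and (y of plug8 in the frame of tray between -0.051 and 0.051 m or y of plug9 in the frame of tray between -0.051 and 0.051 m)) or (y of plug8 in the frame of tray between -0.051 and 0.051 m and y of plug9 in the frame of tray between -0.051 and 0.051 m)) and ((y of plug1 in the frame of tray below -0.051 m and y of any of plug2, plug3, plug4, plug5, plug6, plug7, plug8, plug9 in the frame of tray below -0.051 m) or (y of plug2 in the frame of tray below -0.051 m and y of any of plug3, plug4, plug5, plug6, plug7, plug8, plug9 in the frame of tray below -0.051 m) or (y of plug3 in the frame of tray below -0.051 m and y of any of plug4, plug5, plug6, plug7, plug8, plug9 in the frame of tray below -0.051 m) or (y of plug4 in the frame of tray below -0.051 m and y of any of plug5, plug6, plug7, plug8, plug9 in the frame of tray below -0.051 m) or (y of plug5 in the frame of tray below -0.051 m and y of any of plug6, plug7, plug8, plug9 in the frame of tray below -0.051 m) or (y of plug6 in the frame of tray below -0.051 m and y of any of plug7, plug8, plug9 in the frame of tray below -0.051 m) or (y of plug7 in the frame of tray below -0.051 m and y of any of plug8, plug9 in the frame of tray below -0.051 m) or (y of plug8 in the frame of tray below -0.051 m and y of plug9 in the frame of tray below -0.051 m))), for 0.2 s.
At the end, for the whole second after the job is handed in: All nine plugs lie inside the tray at rest (under 0.03 m/s), at least two in each of the three bays (judged by a plug's centre); the shaker stands on the rest's plank, upright within 0.1 rad, its centre within 30 mm of the rest's centre seen from above, at rest and let go (x of plug1 in the frame of tray between -0.077 and 0.077 m and x of plug2 in the frame of tray between -0.077 and 0.077 m and x of plug3 in the frame of tray between -0.077 and 0.077 m and x of plug4 in the frame of tray between -0.077 and 0.077 m and x of plug5 in the frame of tray between -0.077 and 0.077 m and x of plug6 in the frame of tray between -0.077 and 0.077 m and x of plug7 in the frame of tray between -0.077 and 0.077 m and x of plug8 in the frame of tray between -0.077 and 0.077 m and x of plug9 in the frame of tray between -0.077 and 0.077 m and y of plug1 in the frame of tray between -0.152 and 0.152 m and y of plug2 in the frame of tray between -0.152 and 0.152 m and y of plug3 in the frame of tray between -0.152 and 0.152 m and y of plug4 in the frame of tray between -0.152 and 0.152 m and y of plug5 in the frame of tray between -0.152 and 0.152 m and y of plug6 in the frame of tray between -0.152 and 0.152 m and y of plug7 in the frame of tray between -0.152 and 0.152 m and y of plug8 in the frame of tray between -0.152 and 0.152 m and y of plug9 in the frame of tray between -0.152 and 0.152 m and z of plug1 in the frame of tray between 0 and 0.045 m and z of plug2 in the frame of tray between 0 and 0.045 m and z of plug3 in the frame of tray between 0 and 0.045 m and z of plug4 in the frame of tray between 0 and 0.045 m and z of plug5 in the frame of tray between 0 and 0.045 m and z of plug6 in the frame of tray between 0 and 0.045 m and z of plug7 in the frame of tray between 0 and 0.045 m and z of plug8 in the frame of tray between 0 and 0.045 m and z of plug9 in the frame of tray between 0 and 0.045 m and ((y of plug1 in the frame of tray above 0.051 m and y of any of plug2, plug3, plug4, plug5, plug6, plug7, plug8, plug9 in the frame of tray above 0.051 m) or (y of plug2 in the frame of tray above 0.051 m and y of any of plug3, plug4, plug5, plug6, plug7, plug8, plug9 in the frame of tray above 0.051 m) or (y of plug3 in the frame of tray above 0.051 m and y of any of plug4, plug5, plug6, plug7, plug8, plug9 in the frame of tray above 0.051 m) or (y of plug4 in the frame of tray above 0.051 m and y of any of plug5, plug6, plug7, plug8, plug9 in the frame of tray above 0.051 m) or (y of plug5 in the frame of tray above 0.051 m and y of any of plug6, plug7, plug8, plug9 in the frame of tray above 0.051 m) or (y of plug6 in the frame of tray above 0.051 m and y of any of plug7, plug8, plug9 in the frame of tray above 0.051 m) or (y of plug7 in the frame of tray above 0.051 m and y of any of plug8, plug9 in the frame of tray above 0.051 m) or (y of plug8 in the frame of tray above 0.051 m and y of plug9 in the frame of tray above 0.051 m)) and ((y of plug1 in the frame of tray between -0.051 and 0.051 m and (y of plug2 in the frame of tray between -0.051 and 0.051 m or y of plug3 in the frame of tray between -0.051 and 0.051 m or y of plug4 in the frame of tray between -0.051 and 0.051 m or y of plug5 in the frame of tray between -0.051 and 0.051 m or y of plug6 in the frame of tray between -0.051 and 0.051 m or y of plug7 in the frame of tray between -0.051 and 0.051 m or y of plug8 in the frame of tray between -0.051 and 0.051 m or y of plug9 in the frame of tray between -0.051 and 0.051 m)) or (y of plug2 in the frame of tray between -0.051 and 0.051 m and (y of plug3 in the frame of tray between -0.051 and 0.051 m or y of plug4 in the frame of tray between -0.051 and 0.051 m or y of plug5 in the frame of tray between -0.051 and 0.051 m or y of plug6 in the frame of tray between -0.051 and 0.051 m or y of plug7 in the frame of tray between -0.051 and 0.051 m or y of plug8 in the frame of tray between -0.051 and 0.051 m or y of plug9 in the frame of tray between -0.051 and 0.051 m)) or (y of plug3 in the frame of tray between -0.051 and 0.051 m and (y of plug4 in the frame of tray between -0.051 and 0.051 m or y of plug5 in the frame of tray between -0.051 and 0.051 m or y of plug6 in the frame of tray between -0.051 and 0.051 m or y of plug7 in the frame of tray between -0.051 and 0.051 m or y of plug8 in the frame of tray between -0.051 and 0.051 m or y of plug9 in the frame of tray between -0.051 and 0.051 m)) or (y of plug4 in the frame of tray between -0.051 and 0.051 m and (y of plug5 in the frame of tray between -0.051 and 0.051 m or y of plug6 in the frame of tray between -0.051 and 0.051 m or y of plug7 in the frame of tray between -0.051 and 0.051 m or y of plug8 in the frame of tray between -0.051 and 0.051 m or y of plug9 in the frame of tray between -0.051 and 0.051 m)) or (y of plug5 in the frame of tray between -0.051 and 0.051 m and (y of plug6 in the frame of tray between -0.051 and 0.051 m or y of plug7 in the frame of tray between -0.051 and 0.051 m or y of plug8 in the frame of tray between -0.051 and 0.051 m or y of plug9 in the frame of tray between -0.051 and 0.051 m)) or (y of plug6 in the frame of tray between -0.051 and 0.051 m and (y of plug7 in the frame of tray between -0.051 and 0.051 m or y of plug8 in the frame of tray between -0.051 and 0.051 m or y of plug9 in the frame of tray between -0.051 and 0.051 m)) or (y of plug7 in the frame of tray between -0.051 and 0.051 m and (y of plug8 in the frame of tray between -0.051 and 0.051 m or y of plug9 in the frame of tray between -0.051 and 0.051 m)) or (y of plug8 in the frame of tray between -0.051 and 0.051 m and y of plug9 in the frame of tray between -0.051 and 0.051 m)) and ((y of plug1 in the frame of tray below -0.051 m and y of any of plug2, plug3, plug4, plug5, plug6, plug7, plug8, plug9 in the frame of tray below -0.051 m) or (y of plug2 in the frame of tray below -0.051 m and y of any of plug3, plug4, plug5, plug6, plug7, plug8, plug9 in the frame of tray below -0.051 m) or (y of plug3 in the frame of tray below -0.051 m and y of any of plug4, plug5, plug6, plug7, plug8, plug9 in the frame of tray below -0.051 m) or (y of plug4 in the frame of tray below -0.051 m and y of any of plug5, plug6, plug7, plug8, plug9 in the frame of tray below -0.051 m) or (y of plug5 in the frame of tray below -0.051 m and y of any of plug6, plug7, plug8, plug9 in the frame of tray below -0.051 m) or (y of plug6 in the frame of tray below -0.051 m and y of any of plug7, plug8, plug9 in the frame of tray below -0.051 m) or (y of plug7 in the frame of tray below -0.051 m and y of any of plug8, plug9 in the frame of tray below -0.051 m) or (y of plug8 in the frame of tray below -0.051 m and y of plug9 in the frame of tray below -0.051 m)) and linear speed of each of plug1, plug2, plug3, plug4, plug5, plug6, plug7, plug8, plug9 below 0.03 m/s and horizontal distance between shaker and rest below 0.03 m and z of shaker in the frame of rest between 0.068 and 0.078 m and angle between shaker's own z axis and vertical below 0.1 rad and linear speed of shaker below 0.02 m/s); the robot touches nothing.
It fails at once if the gripper's fingers handle a plug (over 1 N) (contact force between the fingers and plug1 above 1 N or contact force between the fingers and plug2 above 1 N or contact force between the fingers and plug3 above 1 N or contact force between the fingers and plug4 above 1 N or contact force between the fingers and plug5 above 1 N or contact force between the fingers and plug6 above 1 N or contact force between the fingers and plug7 above 1 N or contact force between the fingers and plug8 above 1 N or contact force between the fingers and plug9 above 1 N).
It fails at once if a bystander (jar, plane, neck blank) is moved by more than 30 mm (distance of any of varnish, plane, neck_blank from where it was at the start of the episode above 0.03 m).
It also fails if it takes over 61 s, if anything falls off the work surface, if the arm or the gripper's body presses on something with over 40 N, if the wrist force passes 120 N, or if a joint passes its speed limit or range.

ROBOT

A 6-joint arm with a two-finger parallel gripper is mounted at the origin on the work surface. World frame = base frame: x ahead of the robot, y to its left, z up, the work surface at z = 0. Lengths are in mm, angles in degrees, forces in N, time in s.
With the tool pointing down it reaches from about 300 to 850 mm from the base axis. Payload 4.2 kg.
Tool frame: the origin (TCP) lies midway between the tips of the shut fingers; the grasp point (between the pads) lies 19 mm behind it; z points along the fingers, y is the line along which they close (so a half turn about z gives the same grasp; the last joint's range is limited). The gripper opens to 91 mm and grips with 3 to 60 N. Pads are 32 mm wide; open, the fingers measure 118 mm over their backs; the gripper's body (76 mm by 178 mm) begins 60 mm behind the grasp point.
Start: joints at [-72.938, 18.312, 89.639, -0, 72.044, -1.146], TCP at [179.678, -546.223, 213.976] pointing down, gripper open.
Joint ranges: [-177.97, 177.97], [-48.28, 115.42], [12.27, 149.76], [-77.06, 257.06], [2.81, 150.46], [-146.56, 146.56]. Speed limits (degrees/s): [147.25, 147.25, 180, 180, 180, 180].

INTERFACE

Orientations are given as [roll, pitch, yaw] about the fixed x, y, z axes, in that order (R = Rz(yaw) Ry(pitch) Rx(roll)).
In Python, from workcell import env gives the robot as it stands.
- The arm moves only by the tool send_rows, never from a script. Its argument "steps" is a list that holds one entry, the list of rows, each a list of 5 numbers: the shift along the tool's x, y, z scaled (see below), then the turn about the tool's z scaled (see below), then the opening, from 0 (shut) to 1 (fully open). In form: [[[dx, dy, dz, yaw, fingers], ...]]. A call has 1 to 5 rows; each row shifts and turns the commanded pose from where the row before left it, along the tool's axes as they then stand; what a row does not reach is not made up. The controller multiplies each number of a shift by 0.04 m and each number of a turn by 0.12 rad. A row lasts 1/12 s, in which the tool goes at most 41.7 mm and 7.16 degrees, less where a joint would pass 70% of its speed; a pose out of reach is approached as far as the arm can. A call with a number of a shift or a turn outside -1 to 1 is refused whole. A call with a gripper value outside its range is refused whole. The fingers move at their own pace and stop on an object; "squeeze" is the grip in N (left out, the last holds). Time passes only in rows, so rows that do not move let the fingers close. It gives the time, the measured TCP pose, the force, the opening and the grip force at its end, in the units of the state.
- env.state(): the state, without advancing time (a new reading comes with each control period).
- env.grab_frame(name): name is "scene" or "top" or "wrist"; returns a dict with "pixels" (420x560x3 uint8, red, green, blue), "depth" (420x560 float32, mm along the optical axis (not along the pixel's ray), 0 where there is no reading), "intrinsics" (3x3 intrinsics, pixels), "cam_to_world" (4x4, takes a point from camera to world coordinates). Camera axes: x right, y down, z forward; pixel columns grow to the right and rows downward; lengths in mm; the calibration is good to about 2 mm. A picture is of the moment at which its call begins.
- env.job_done(): hands the job in; it is judged then, once.
The state is a dict: "time_s": time; "qpos": joint angles; "qvel": joint speeds; "effort": joint torques, N m; "ee_pos": TCP position; "ee_rot": TCP orientation; "force": force on the tool from outside, world axes, zero at the start; "torque": the same for the moment, N m; "gripper_width": finger opening in mm; "gripper_force": force on a finger pad.
Only numpy, scipy, OpenCV 4.12 (cv2) and the standard library are available. Lean on these libraries where they do the work, as an engineer would, in place of code of your own. Each camera call takes 0.05 s, during which the arm holds its last target. There are 200 camera calls.

## Working session

There is one attempt and no reset: what is moved stays moved. The work goes in short steps, Python scripts to look and compute and a tool call to move; the robot and the scene stay as the last step left them, time stands still between calls to the robot, and variables do not carry over. Pictures are saved under pics/ and viewed, at most 10 in all, crops included, and the job is handed in when it is done.

Besides the shell and the picture viewer there is one more tool, called after "Call:" as name([rows], argument=value, ...), one row to a line, values as JSON. send_rows: Moves the arm, as the interface text tells. Shifts and turns lie within -1 to 1; 1 stands for 0.04 m of shift or 0.12 rad of turn. Its arguments: {"type":"object","properties":{"steps":{"type":"array"},"squeeze":{"type":"number"}},"required":["steps"]}

```bash
mkdir -p pics; ls; python3 - <<'E'
from workcell import env
import cv2,numpy as np
for n in("scene","top"):
    f=env.grab_frame(n); cv2.imwrite(f"pics/{n}0.png",f["pixels"][...,::-1]); np.savez(f"{n}0.npz",**f)
    print(n,f["intrinsics"].round(1).tolist(),f["cam_to_world"].round(3).tolist())
print(env.state())
E
```

```text
pics
scene [[523.9, 0.0, 282.8], [0.0, 523.9, 217.0], [0.0, 0.0, 1.0]] [[-0.732, 0.561, -0.386, 1157.404], [0.681, 0.599, -0.422, 723.273], [-0.006, -0.572, -0.82, 1331.506], [0.0, 0.0, 0.0, 1.0]]
top [[382.5, 0.0, 284.1], [0.0, 382.5, 209.2], [0.0, 0.0, 1.0]] [[-0.022, -0.99, 0.139, 371.551], [-1.0, 0.022, -0.002, 68.792], [-0.001, -0.139, -0.99, 1151.799], [0.0, 0.0, 0.0, 1.0]]
{'time_s': 0.1, 'qpos': array([-7.29380875e+01,  1.83461226e+01,  8.96971279e+01,  3.24454040e-04,
        7.20457506e+01, -1.14623043e+00]), 'qvel': array([ 0.02051187, -0.11429749, -0.05238354, -0.04931867, -0.01563533,
        0.03156361]), 'effort': array([ 4.10685807e-04, -4.13332808e+01, -2.32509899e+01,  7.29405787e-02,
        4.22856014e-02, -4.69420274e-05]), 'ee_pos': array([ 179.53893561, -545.78267416,  213.23847533]), 'ee_rot': array([-1.79911023e+02, -2.08882984e-03,  1.82080410e+01]), 'force': array([ 0.16716704, -0.08330405, -0.48352485]), 'torque': array([-0.00943634, -0.02132262, -0.03401425]), 'gripper_force': 0.0, 'gripper_width': 90.88753586925104}
```

View pics/top0.png

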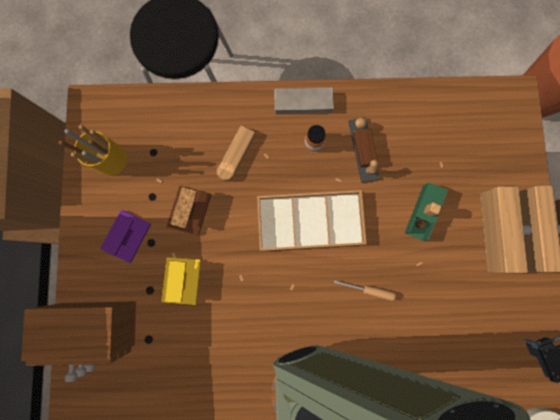

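View pics/scene0.png

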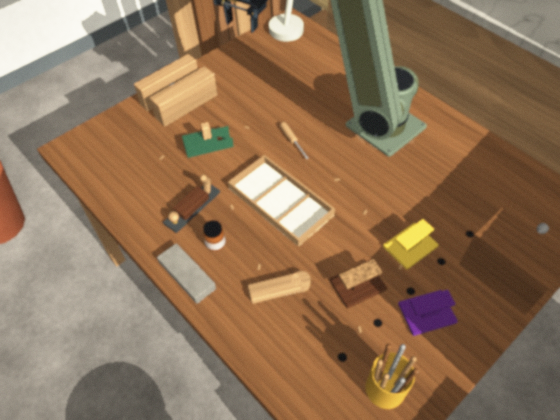

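```bash
cat > m.py <<'E'
import numpy as np,cv2
def cloud(f):
    K,T,d=f["intrinsics"],f["cam_to_world"],f["depth"]
    v,u=np.mgrid[:420,:560]
    P=np.stack([(u-K[0,2])/K[0,0]*d,(v-K[1,2])/K[1,1]*d,d],-1)
    return P@T[:3,:3].T+T[:3,3]
E
python3 - <<'E'
from m import *
f=np.load("top0.npz");P=cloud(f);h=cv2.cvtColor(f["pixels"],cv2.COLOR_RGB2HSV);z=P[...,2]
def box(name,r,m):
    M=np.zeros((420,560),bool);M[r[0]:r[1],r[2]:r[3]]=1;M&=m
    p=P[M];q=cv2.minAreaRect(p[:,:2].astype(np.float32));print(name,len(p),np.round(q[0],1),np.round(q[1],1),round(q[2],1),"z",np.percentile(p[:,2],[2,50,98]).round(1))
    return p
g=(h[...,0]>50)&(h[...,0]<95)&(h[...,1]>100)
R=(175,245,400,455)
box("green>20",R,g&(z>20)); box("roof",R,(z>42)&(z<54)); p=box("griptop",R,(z>90)&(z<108));print(np.median(p,0))
box("open/plugs",R,(z>15)&(z<36))
box("traywall",(180,260,245,375),(z>28)&(z<42)); box("tray all",(180,260,245,375),(z>3)&(z<42));
box("plank",(180,240,160,215),(z>66)&(z<80));box("foot",(180,240,160,215),(z>8)&(z<20))
box("anyrest",(180,240,160,215),(z>8))
box("plane",(110,185,340,385),z>15);box("jar",(115,160,300,330),z>60);box("blank",(120,185,210,260),z>15)
box("yellow",(250,310,155,210),z>10)
for s in [(205,433),(225,421),(232,418),(195,432)]: print(s,P[s].round(),f["pixels"][s])
im=f["pixels"][170:260,380:470,::-1];a=cv2.resize(im,(500,500),interpolation=2)
cv2.imwrite("pics/crop.png",a)
E
```

```text
green>20 382 [ 429.6 -191. ] [136.5 514.6] 27.5 z [22.2 46.9 52.2]
roof 670 [ 513.4 -355. ] [ 61.7 158. ] 64.9 z [43.  47.8 52.3]
griptop 97 [ 512.2 -353.5] [26.1 25.3] 69.0 z [ 90.8  99.4 102.9]
[ 512.34779041 -352.25342027   99.3741663 ]
open/plugs 199 [ 513.3 -353.3] [ 59.3 160.4] 65.6 z [15.3 23.4 35.4]
traywall 718 [494.8 -12.3] [160.4 310.2] 2.2 z [29.8 35.7 40.2]
tray all 5363 [500.9 -10.2] [393.3 240.2] 88.7 z [ 3.1  6.1 38. ]
plank 605 [534.4 353.3] [ 44.9 109.9] 73.4 z [67.6 72.  76.2]
foot 779 [534.5 353.3] [101.4 130.1] 72.9 z [ 9.8 13.9 18.5]
anyrest 1443 [492.2 225.3] [372.9 131.2] 71.7 z [10.3 17.1 76. ]
plane 889 [ 567.5 -108.1] [140.6 508.8] 63.4 z [15.7 42.2 96.3]
jar 302 [572.8  26.6] [ 54.3 407.6] 70.6 z [60.8 84.9 90.1]
blank 951 [569.9 180.2] [433.6 138. ] 11.7 z [18.4 27.9 33. ]
yellow 1518 [317.6 249. ] [352.4 131.4] 86.2 z [10.7 17.1 75.6]
(205, 433) [ 522. -348.   99.] [222 161 105]
(225, 421) [ 473. -338.   22.] [101  57  34]
(232, 418) [ 454. -334.    4.] [43 70 50]
(195, 432) [ 557. -365.   55.] [ 62 100  73]
```

View pics/crop.png

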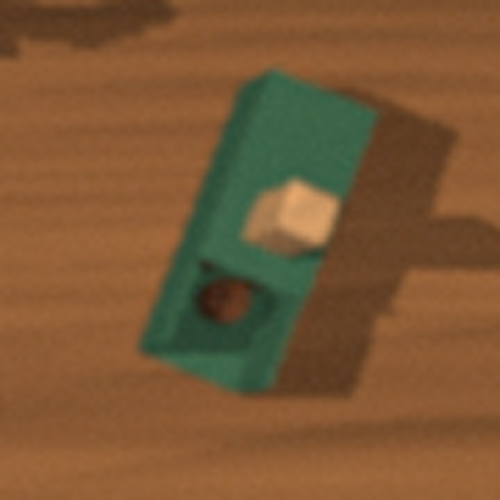

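Call:
send_rows([
  [[0, 0, 0, -1, 1], [0, 0, 0, -1, 1], [0, 0, 0, -1, 1], [0, 0, 0, -1, 1], [0, 0, 0, -1, 1]],
], squeeze=60)

```text
time_s: 0.52
ee_pos: [179.6, -545.9, 213.5]
ee_rot: [-180.0, -0.0, 52.9]
force: [0.2, 0.1, -0.2]
gripper_width: 91.4
gripper_force: 0.0
```

Call:
send_rows([
  [[0, 0, 0, -1, 1], [0, 0, 0, -0.81, 1], [0, 0, 0, 0, 1]],
])

```text
time_s: 0.77
ee_pos: [179.6, -546.0, 213.5]
ee_rot: [-180.0, -0.0, 65.1]
force: [0.6, -0.1, 0.1]
gripper_width: 91.4
gripper_force: 0.0
```

```bash
cat > go.py <<'E'
import sys,numpy as np
from workcell import env
s=env.state();yaw=np.radians(s["ee_rot"][2])
def go(x,y,z,yd):
    d=np.array([x,y,z])-s["ee_pos"];c,n=np.cos(yaw),np.sin(yaw)
    print("t",round(s["time_s"],2),s["ee_pos"].round(1),s["ee_rot"].round(2),"units dx dy dz",np.round([(c*d[0]+n*d[1])/40,(n*d[0]-c*d[1])/40,-d[2]/40],3),"turn",round(-np.radians(yd-np.degrees(yaw))/.12,3),"grip",s["gripper_width"].round(1),s["gripper_force"])
go(*map(float,sys.argv[1:]))
E
python3 go.py 512.7 -353.7 55 65
```

```text
Traceback (most recent call last):
  File "go.py", line 7, in <module>
    go(*map(float,sys.argv[1:]))
    ~~^^^^^^^^^^^^^^^^^^^^^^^^^^
  File "go.py", line 6, in go
    print("t",round(s["time_s"],2),s["ee_pos"].round(1),s["ee_rot"].round(2),"units dx dy dz",np.round([(c*d[0]+n*d[1])/40,(n*d[0]-c*d[1])/40,-d[2]/40],3),"turn",round(-np.radians(yd-np.degrees(yaw))/.12,3),"grip",s["gripper_width"].round(1),s["gripper_force"])
                                                                                                                                                                                                                      ^^^^^^^^^^^^^^^^^^^^^^^^
AttributeError: 'float' object has no attribute 'round'
```

```bash
sed -i 's/s\["gripper_width"\].round(1)/round(s["gripper_width"],1)/' go.py
python3 go.py 512.7 -353.7 55 65
```

```text
t 0.77 [ 179.6 -546.   213.5] [-1.7996e+02 -4.0000e-02  6.5120e+01] units dx dy dz [7.864 5.533 3.963] turn 0.017 grip 91.4 0.0
```

Call:
send_rows([
  [[0.786, 0.553, 0, 0, 1], [0.786, 0.553, 0, 0, 1], [0.786, 0.553, 0, 0, 1], [0.786, 0.553, 0, 0, 1], [0.786, 0.553, 0, 0, 1]],
])

```text
time_s: 1.18
ee_pos: [347.5, -449.2, 213.8]
ee_rot: [-180.0, -0.0, 64.8]
force: [0.3, -1.2, -1.4]
gripper_width: 91.2
gripper_force: 0.0
```

Call:
send_rows([
  [[0.786, 0.553, 0, 0, 1], [0.786, 0.553, 0, 0, 1], [0.786, 0.553, 0, 0, 1], [0.786, 0.553, 0, 0, 1], [0.786, 0.553, 0, 0, 1]],
])

```text
time_s: 1.6
ee_pos: [514.3, -353.2, 213.7]
ee_rot: [-180.0, 0.0, 64.9]
force: [0.1, -0.4, 0.4]
gripper_width: 91.2
gripper_force: 0.0
```

Call:
send_rows([
  [[0, 0, 0.6, 0, 1], [0, 0, 0.6, 0, 1], [0, 0, 0.6, 0, 1], [0, 0, 0, 0, 1], [0, 0, 0, 0, 1]],
])

```text
time_s: 2.02
ee_pos: [512.3, -354.1, 140.9]
ee_rot: [-179.8, -0.0, 64.9]
force: [-0.0, -0.3, 1.0]
gripper_width: 91.3
gripper_force: 0.0
```

```bash
python3 go.py 512.7 -353.7 55 65; python3 - <<'E'
from workcell import env
import cv2
f=env.grab_frame("wrist"); cv2.imwrite("pics/w1.png",f["pixels"][...,::-1])
from m import *
P=cloud(f);z=P[...,2];m=(z>92)&(z<106);p=P[m]
q=cv2.minAreaRect(p[:,:2].astype(np.float32));print(len(p),q,np.median(p,0))
m=(z>44)&(z<53);p=P[m];q=cv2.minAreaRect(p[:,:2].astype(np.float32));print(len(p),q)
E
```

```text
t 2.02 [ 512.3 -354.1  140.9] [-1.7982e+02 -3.0000e-02  6.4940e+01] units dx dy dz [0.013 0.006 2.146] turn -0.008 grip 91.3 0.0
1161 ((511.6266174316406, -351.4208679199219), (25.89388084411621, 26.129783630371094), 65.31702423095703) [ 512.29915519 -349.704341    100.87975571]
6640 ((498.3652648925781, -414.30926513671875), (212.72280883789062, 159.13865661621094), 74.45136260986328)
```

View pics/w1.png

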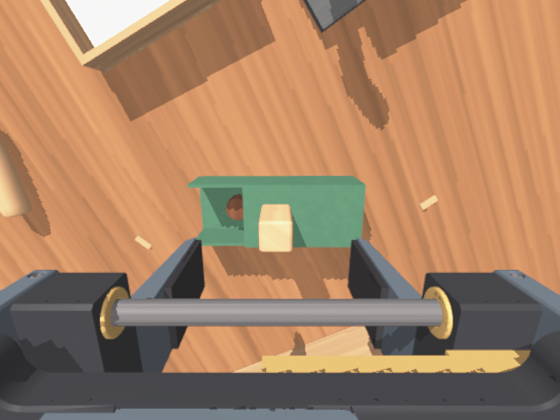

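Call:
send_rows([
  [[0.02, 0, 0.7, 0, 1], [0, 0, 0.7, 0, 1], [0, 0, 0.5, 0, 1], [0, 0, 0.25, 0, 1], [0, 0, 0, 0, 1]],
])

```text
time_s: 2.48
ee_pos: [512.8, -353.8, 55.3]
ee_rot: [-179.9, -0.0, 65.0]
force: [0.0, 0.2, -0.8]
gripper_width: 91.0
gripper_force: 0.0
```

Call:
send_rows([
  [[0, 0, 0, 0, 0], [0, 0, 0, 0, 0], [0, 0, 0, 0, 0], [0, 0, 0, 0, 0], [0, 0, 0, 0, 0]],
], squeeze=60)

```text
time_s: 2.9
ee_pos: [513.7, -354.2, 57.0]
ee_rot: [179.9, 0.0, 65.0]
force: [0.8, 0.0, 0.8]
gripper_width: 60.7
gripper_force: 0.0
```

Call:
send_rows([
  [[0, 0, 0, 0, 0], [0, 0, 0, 0, 0], [0, 0, -0.1, 0, 0], [0, 0, -0.3, 0, 0], [0, 0, -0.5, 0, 0]],
])

```text
time_s: 3.32
ee_pos: [512.0, -353.0, 90.5]
ee_rot: [-179.7, -0.0, 65.0]
force: [0.4, -0.2, -0.1]
gripper_width: 27.7
gripper_force: 0.0
```

Call:
send_rows([
  [[0, 0, -0.3, 0, 0], [0, 0, -0.2, 0, 0], [0, 0, 0, 0, 0]],
])

```text
time_s: 3.57
ee_pos: [513.8, -354.3, 113.4]
ee_rot: [179.9, 0.0, 65.0]
force: [-0.9, -0.8, -4.0]
gripper_width: 24.8
gripper_force: 60.0
```

```bash
python3 go.py 502.7 -217 105 2.2
```

```text
t 3.57 [ 513.8 -354.3  113.4] [1.7986e+02 3.0000e-02 6.5030e+01] units dx dy dz [ 2.993 -1.7    0.209] turn 9.138 grip 24.8 59.997711181640625
```

```bash
cat > sh.py <<'E'
from workcell import env
from m import *
import sys
f=env.grab_frame(sys.argv[1]);P=cloud(f);z=P[...,2];h=cv2.cvtColor(f["pixels"],cv2.COLOR_RGB2HSV)
g=(h[...,0]>50)&(h[...,0]<95)&(h[...,1]>100)&(z>8)&(z<200)
s=env.state();g&=np.hypot(P[...,0]-s["ee_pos"][0],P[...,1]-s["ee_pos"][1])<130
p=P[g];print(len(p),"z",np.percentile(p[:,2],[2,25,50,75,98]).round(1),cv2.minAreaRect(p[:,:2].astype(np.float32)))
if len(sys.argv)>2: cv2.imwrite(sys.argv[2],f["pixels"][...,::-1])
E
python3 sh.py scene; python3 sh.py wrist pics/w2.png
```

```text
674 z [26.1 41.  55.  66.6 72.2] ((518.1102905273438, -353.5072326660156), (70.73370361328125, 149.5648193359375), 66.57247924804688)Traceback (most recent call last):
  File "sh.py", line 7, in <module>
    p=P[g];print(len(p),"z",np.percentile(p[:,2],[2,25,50,75,98]).round(1),cv2.minAreaRect(p[:,:2].astype(np.float32)))
                            ~~~~~~~~~~~~~^^^^^^^^^^^^^^^^^^^^^^^^
    return _quantile_unchecked(
        a, q, axis, out, overwrite_input, method, keepdims, weights)
    return _ureduce(a,
                    func=_quantile_ureduce_func,
    ...<5 lines>...
                    overwrite_input=overwrite_input,
                    method=method)
    r = func(a, **kwargs)
    result = _quantile(arr,
                       quantiles=q,
    ...<2 lines>...
                       out=out,
                       weights=wgt)
    slices_having_nans = np.isnan(arr[-1, ...])
                                  ~~~^^^^^^^^^
IndexError: index -1 is out of bounds for axis 0 with size 0
```

Call:
send_rows([
  [[0, 0, 0.15, 0, 0], [0, 0, 0.2, 0, 0], [0, 0, 0.12, 0, 0], [0, 0, 0.04, 0, 0], [0, 0, 0.04, 0, 0]],
])

```text
time_s: 4.08
ee_pos: [512.6, -353.5, 94.3]
ee_rot: [-180.0, 0.0, 65.1]
force: [-11.6, 7.3, 34.9]
gripper_width: 25.3
gripper_force: 60.0
```

```bash
python3 sh.py scene;python3 go.py 512.7 -353.7 55 65; python3 -c "
from workcell import env
print(env.state()['force'])"
```

```text
633 z [10.7 24.7 37.7 48.3 54.4] ((516.6951904296875, -352.73944091796875), (69.3613510131836, 151.723388671875), 66.76515197753906)
t 4.13 [ 512.6 -353.5   94.3] [-1.800e+02  2.000e-02  6.507e+01] units dx dy dz [-0.004  0.005  0.981] turn 0.01 grip 25.0 60.010260343551636
[-8.14222777  5.39659138 25.9705165 ]
```

On the table. Open, descend, regrip, and wait for the full force this time.

Call:
send_rows([
  [[0, 0, 0, 0, 0.5], [0, 0, 0, 0, 0.5], [0, 0, 0, 0, 0.5], [0, 0, 0, 0, 0.5], [0, 0, 0, 0, 0.5]],
])

```text
time_s: 4.55
ee_pos: [513.1, -353.7, 89.0]
ee_rot: [-179.9, -0.0, 65.0]
force: [-0.0, 0.3, 1.2]
gripper_width: 45.4
gripper_force: 0.0
```

Call:
send_rows([
  [[0, 0, 0.2, 0, 0.5], [0, 0, 0.4, 0, 0.5], [0, 0, 0.3, 0, 0.5], [0, 0, 0.05, 0, 0.5], [0, 0, 0, 0, 0.5]],
])

```text
time_s: 4.97
ee_pos: [512.5, -353.3, 50.4]
ee_rot: [-179.8, -0.0, 65.0]
force: [0.9, 0.6, -0.4]
gripper_width: 45.6
gripper_force: 0.0
```

Call:
send_rows([
  [[0, 0, 0, 0, 0], [0, 0, 0, 0, 0], [0, 0, 0, 0, 0], [0, 0, 0, 0, 0], [0, 0, 0, 0, 0]],
], squeeze=60)

```text
time_s: 5.38
ee_pos: [513.2, -353.9, 52.7]
ee_rot: [180.0, 0.0, 65.0]
force: [-1.1, -0.0, 3.3]
gripper_width: 26.4
gripper_force: 60.0
```

Call:
send_rows([
  [[0, 0, 0, 0, 0], [0, 0, 0, 0, 0], [0, 0, 0, 0, 0], [0, 0, 0, 0, 0], [0, 0, 0, 0, 0]],
])

```text
time_s: 5.8
ee_pos: [513.2, -354.0, 52.7]
ee_rot: [180.0, 0.0, 65.0]
force: [-1.7, 0.3, 5.9]
gripper_width: 25.7
gripper_force: 60.0
```

Call:
send_rows([
  [[0, 0, -0.15, 0, 0], [0, 0, -0.3, 0, 0], [0, 0, -0.4, 0, 0], [0, 0, -0.25, 0, 0], [0, 0, -0.15, 0, 0]],
])

```text
time_s: 6.22
ee_pos: [513.8, -354.2, 102.9]
ee_rot: [179.9, 0.0, 65.0]
force: [0.3, -0.3, -3.9]
gripper_width: 25.6
gripper_force: 60.0
```

Call:
send_rows([
  [[0, 0, 0, 0.3, 0], [0, 0, 0, 0.6, 0], [0, 0, 0, 0.8, 0], [0, 0, 0, 0.8, 0], [0, 0, 0, 0.8, 0]],
])

```text
time_s: 6.63
ee_pos: [513.0, -353.6, 101.3]
ee_rot: [-179.9, 0.0, 42.1]
force: [0.8, -0.3, -3.6]
gripper_width: 25.6
gripper_force: 60.0
```

Call:
send_rows([
  [[0, 0, 0, 0.8, 0], [0, 0, 0, 0.8, 0], [0, 0, 0, 0.8, 0], [0, 0, 0, 0.8, 0], [0, 0, 0, 0.8, 0]],
])

```text
time_s: 7.05
ee_pos: [513.0, -353.6, 101.3]
ee_rot: [-179.9, 0.0, 14.6]
force: [-0.3, -0.7, -3.6]
gripper_width: 25.6
gripper_force: 60.0
```

Call:
send_rows([
  [[0, 0, 0, 0.8, 0], [0, 0, 0, 0.6, 0], [0, 0, 0, 0.44, 0], [0, 0, 0, 0, 0]],
])

```text
time_s: 7.38
ee_pos: [513.0, -353.6, 101.3]
ee_rot: [-180.0, 0.0, 2.1]
force: [-0.1, -0.6, -3.8]
gripper_width: 26.0
gripper_force: 60.0
```

```bash
python3 sh.py top;python3 go.py 502.7 -217 101 2.2
```

```text
124 z [47.7 50.4 52.2 55.  97.6] ((512.3157958984375, -337.25103759765625), (55.196929931640625, 118.18592834472656), 1.2281924486160278)
t 7.43 [ 513.  -353.6  101.4] [-1.7997e+02  4.0000e-02  2.2500e+00] units dx dy dz [-0.124 -3.423  0.01 ] turn 0.008 grip 25.4 59.99921679496765
```

Call:
send_rows([
  [[-0.02, -0.2, 0, 0, 0], [-0.02, -0.4, 0, 0, 0], [-0.02, -0.5, 0, 0, 0], [-0.02, -0.5, 0, 0, 0], [-0.02, -0.5, 0, 0, 0]],
])

```text
time_s: 7.85
ee_pos: [505.3, -267.7, 101.8]
ee_rot: [-179.9, 0.0, 2.2]
force: [0.8, -0.5, -3.0]
gripper_width: 25.4
gripper_force: 60.0
```

Call:
send_rows([
  [[-0.02, -0.5, 0, 0, 0], [0, -0.4, 0, 0, 0], [0, -0.3, 0, 0, 0], [0, -0.12, 0, 0, 0], [0, 0, 0, 0, 0]],
])

```text
time_s: 8.27
ee_pos: [503.0, -215.9, 102.1]
ee_rot: [-180.0, 0.0, 2.3]
force: [-0.1, 0.5, -4.5]
gripper_width: 26.0
gripper_force: 60.0
```

```bash
python3 go.py 502.7 -217 101 2.2; cat > v.py <<'E'
# top view: plugs (dark pixels) in tray and in the shaker's open part, in tray frame
from workcell import env
from m import *
import sys
f=env.grab_frame("top");P=cloud(f);z=P[...,2];a=np.radians(2.2)
dx,dy=P[...,0]-494.8,P[...,1]+12.3;x=dx*np.cos(a)+dy*np.sin(a);y=-dx*np.sin(a)+dy*np.cos(a)
m=((z>17)&(z<34)&(abs(x)<72)&(abs(y)<147)&(f["pixels"].max(-1)<130)).astype(np.uint8)
n,l,s,c=cv2.connectedComponentsWithStats(m)
for i in range(1,n):
    if s[i,4]>8: k=l==i;print(s[i,4],"x",x[k].mean().round(),"y",y[k].mean().round(),"z",z[k].max().round())
im=cv2.resize(f["pixels"][150:280,230:460,::-1],None,fx=3,fy=3,interpolation=2)
if len(sys.argv)>1: cv2.imwrite(sys.argv[1],im)
E
python3 v.py pics/v1.png
```

```text
t 8.27 [ 503.  -215.9  102.1] [-179.99    0.      2.3 ] units dx dy dz [-0.009  0.028  0.028] turn 0.015 grip 26.0 59.999120235443115
```

View pics/v1.png

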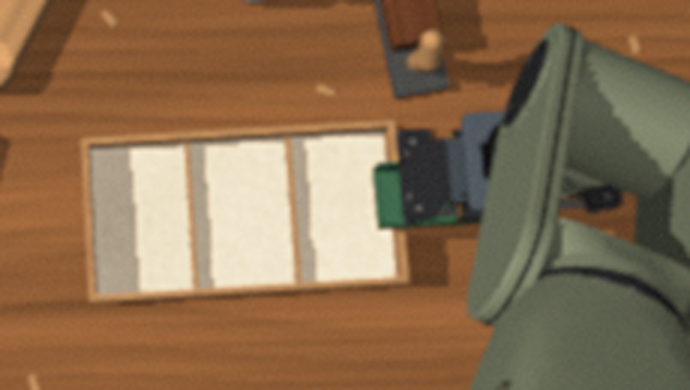

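Call:
send_rows([
  [[0, -0.25, 0, 0, 0], [0, -0.5, 0, 0, 0], [0, 0.5, 0, 0, 0], [0, 0.25, 0, 0, 0], [0, 0, 0, 0, 0]],
])

```text
time_s: 8.73
ee_pos: [503.9, -219.4, 102.1]
ee_rot: [179.9, -0.1, 2.1]
force: [0.9, -0.1, -4.8]
gripper_width: 25.5
gripper_force: 60.0
```

```bash
python3 v.py
```

Call:
send_rows([
  [[0, -0.25, 0, 0, 0], [0, -0.5, 0, 0, 0], [0, 0.5, 0, 0, 0], [0, 0.25, 0, 0, 0], [0, 0, 0, 0, 0]],
])

```text
time_s: 9.2
ee_pos: [503.7, -218.4, 102.1]
ee_rot: [179.9, -0.1, 2.1]
force: [0.6, 0.2, -4.5]
gripper_width: 25.7
gripper_force: 60.0
```

```bash
python3 v.py; python3 -c "
from workcell import env;import cv2
f=env.grab_frame('scene');cv2.imwrite('pics/s2.png',cv2.resize(f['pixels'][110:260,150:350,::-1],None,fx=4,fy=4,interpolation=2))"
```

```text
48 x -2.0 y -107.0 z 34.0
```

View pics/s2.png

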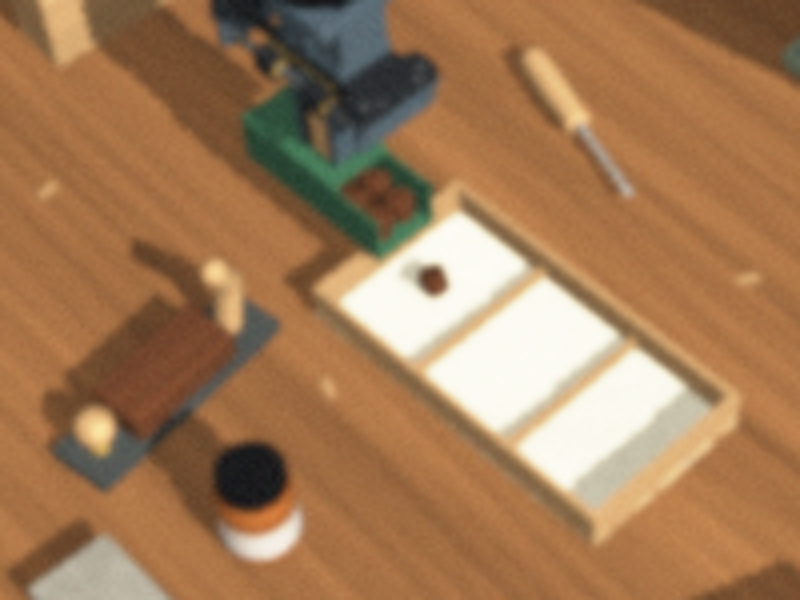

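Call:
send_rows([
  [[0, -0.25, 0, 0, 0], [0, -0.5, 0, 0, 0], [0, 0.5, 0, 0, 0], [0, 0.25, 0, 0, 0], [0, 0, 0, 0, 0]],
])

```text
time_s: 9.72
ee_pos: [503.8, -218.2, 102.2]
ee_rot: [179.9, -0.1, 2.1]
force: [-0.2, -0.3, -3.6]
gripper_width: 25.9
gripper_force: 60.0
```

```bash
python3 v.py; python3 go.py 503 -216 101 2.2
```

```text
41 x 19.0 y -120.0 z 34.0
38 x -5.0 y -95.0 z 30.0
t 9.77 [ 503.4 -217.5  102. ] [-1.7999e+02 -2.0000e-02  2.1000e+00] units dx dy dz [-0.007 -0.037  0.026] turn -0.015 grip 25.9 59.99888062477112
```

Call:
send_rows([
  [[0, -0.15, 0, 0, 0], [0, -0.3, 0, 0, 0], [0, -0.4, 0, 0, 0], [0, -0.4, 0, 0, 0], [0, -0.4, 0, 0, 0]],
])

```text
time_s: 10.18
ee_pos: [500.1, -149.3, 101.8]
ee_rot: [-179.9, 0.0, 2.2]
force: [-0.2, 0.1, -2.8]
gripper_width: 25.7
gripper_force: 60.0
```

Call:
send_rows([
  [[0, -0.35, 0, 0, 0], [0, -0.25, 0, 0, 0], [0, -0.15, 0, 0, 0], [0, -0.1, 0, 0, 0], [0, 0, 0, 0, 0]],
])

```text
time_s: 10.6
ee_pos: [499.3, -116.6, 102.0]
ee_rot: [-180.0, 0.0, 2.2]
force: [0.0, -0.0, -3.3]
gripper_width: 25.6
gripper_force: 60.0
```

```bash
python3 v.py; python3 go.py 503 -216 101 2.2; python3 -c "
from workcell import env;import cv2
f=env.grab_frame('scene');cv2.imwrite('pics/s3.png',cv2.resize(f['pixels'][110:260,150:350,::-1],None,fx=4,fy=4,interpolation=2))"
```

```text
t 10.65 [ 499.5 -117.3  102. ] [ 1.7998e+02 -1.0000e-02  2.2200e+00] units dx dy dz [-0.008  2.47   0.025] turn 0.002 grip 25.9 59.99904155731201
```

View pics/s3.png

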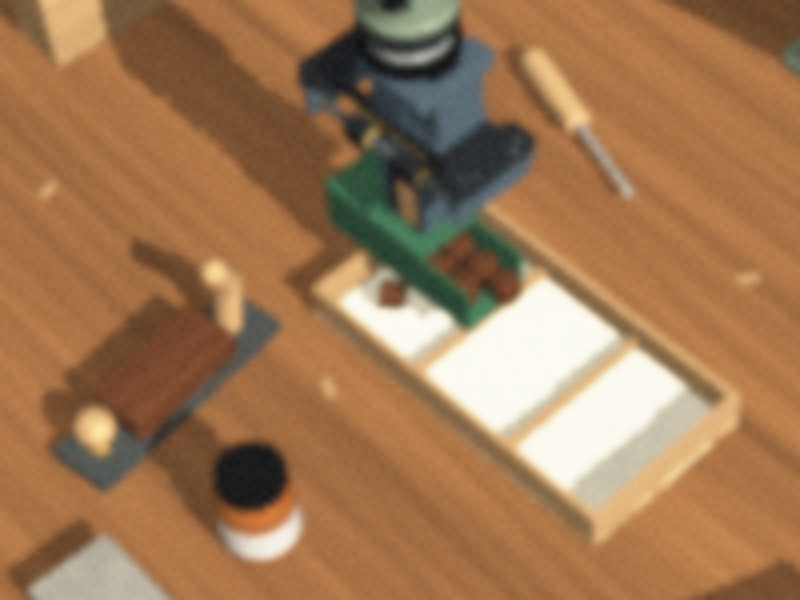

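Call:
send_rows([
  [[0, -0.25, 0, 0, 0], [0, -0.5, 0, 0, 0], [0, 0.5, 0, 0, 0], [0, 0.25, 0, 0, 0], [0, 0, 0, 0, 0]],
])

```text
time_s: 11.12
ee_pos: [500.0, -119.0, 102.1]
ee_rot: [179.9, -0.1, 2.1]
force: [0.8, -0.1, -3.7]
gripper_width: 25.6
gripper_force: 60.0
```

```bash
python3 v.py
```

```text
42 x -18.0 y 33.0 z 33.0
```

Call:
send_rows([
  [[0, -0.25, 0, 0, 0], [0, -0.45, 0, 0, 0], [0, 0.45, 0, 0, 0], [0, 0.25, 0, 0, 0], [0, 0, 0, 0, 0]],
])

```text
time_s: 11.58
ee_pos: [499.8, -118.3, 102.1]
ee_rot: [180.0, -0.0, 2.1]
force: [-0.3, -0.2, -3.1]
gripper_width: 26.0
gripper_force: 60.0
```

```bash
python3 v.py
```

```text
144 x -11.0 y 25.0 z 33.0
```

Call:
send_rows([
  [[0, -0.15, 0, 0, 0], [0, -0.3, 0, 0, 0], [0, -0.4, 0, 0, 0], [0, -0.4, 0, 0, 0], [0, -0.4, 0, 0, 0]],
])

```text
time_s: 12.05
ee_pos: [496.4, -49.6, 101.9]
ee_rot: [-180.0, 0.0, 2.2]
force: [-0.2, -0.1, -2.8]
gripper_width: 25.8
gripper_force: 60.0
```

Call:
send_rows([
  [[0, -0.35, 0, 0, 0], [0, -0.25, 0, 0, 0], [0, -0.1, 0, 0, 0], [0, -0.05, 0, 0, 0], [0, 0, 0, 0, 0]],
])

```text
time_s: 12.47
ee_pos: [495.7, -21.1, 101.9]
ee_rot: [180.0, -0.0, 2.2]
force: [0.3, -0.5, -2.8]
gripper_width: 25.7
gripper_force: 60.0
```

```bash
python3 v.py; python3 go.py 503 -216 101 2.2; python3 -c "
from workcell import env;import cv2
f=env.grab_frame('scene');cv2.imwrite('pics/s4.png',cv2.resize(f['pixels'][110:260,150:350,::-1],None,fx=4,fy=4,interpolation=2))"
```

```text
t 12.52 [495.8 -21.6 102. ] [179.98  -0.     2.2 ] units dx dy dz [-0.006  4.864  0.024] turn -0.0 grip 26.1 59.99908089637756
```

View pics/s4.png

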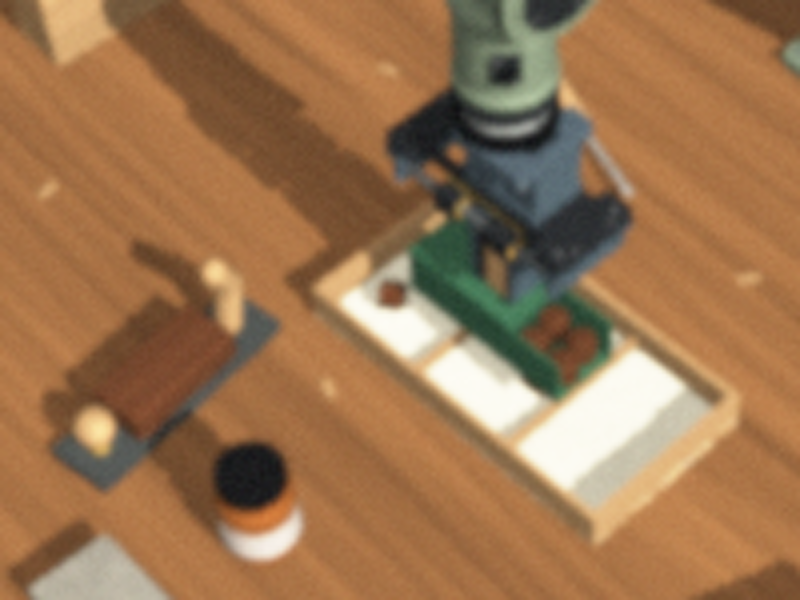

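Call:
send_rows([
  [[0, -0.2, 0, 0, 0], [0, -0.45, 0, 0, 0], [0, 0.5, 0, 0, 0], [0, 0.3, 0, 0, 0], [0, 0, 0, 0, 0]],
])

```text
time_s: 12.98
ee_pos: [496.3, -29.3, 102.0]
ee_rot: [179.9, -0.0, 2.1]
force: [0.5, 0.4, -3.1]
gripper_width: 25.9
gripper_force: 60.0
```

```bash
python3 v.py
```

```text
42 x 11.0 y 78.0 z 31.0
48 x -20.0 y 76.0 z 34.0
```

Call:
send_rows([
  [[0, -0.2, 0, 0, 0], [0, -0.45, 0, 0, 0], [0, 0.5, 0, 0, 0], [0, 0.25, 0, 0, 0], [0, 0, 0, 0, 0]],
])

```text
time_s: 13.45
ee_pos: [496.3, -32.4, 102.0]
ee_rot: [180.0, -0.0, 2.1]
force: [-0.4, -0.1, -2.6]
gripper_width: 25.6
gripper_force: 60.0
```

```bash
python3 v.py; python3 go.py 503 -216 101 2.2
```

```text
41 x 11.0 y 78.0 z 33.0
35 x -20.0 y 91.0 z 30.0
9 x -27.0 y 31.0 z 27.0
t 13.5 [496.2 -31.9 102. ] [-1.7999e+02 -1.0000e-02  2.0600e+00] units dx dy dz [0.005 4.606 0.024] turn -0.02 grip 26.1 59.998993277549744
```

Call:
send_rows([
  [[0, -0.2, 0, 0, 0], [0, -0.5, 0, 0, 0], [0, 0.5, 0, 0, 0], [0, 0.2, 0, 0, 0], [0, 0, 0, 0, 0]],
])

```text
time_s: 13.92
ee_pos: [496.3, -32.0, 102.0]
ee_rot: [180.0, -0.0, 2.1]
force: [0.1, -0.2, -3.4]
gripper_width: 25.6
gripper_force: 60.0
```

```bash
python3 v.py
```

```text
44 x 11.0 y 78.0 z 31.0
58 x 8.0 y 122.0 z 34.0
21 x -22.0 y 89.0 z 30.0
```

Call:
send_rows([
  [[0, -0.2, 0, 0, 0], [0, -0.5, 0, 0, 0], [0, 0.5, 0, 0, 0], [0, 0.2, 0, 0, 0], [0, 0, 0, 0, 0]],
])

```text
time_s: 14.38
ee_pos: [496.3, -32.0, 102.0]
ee_rot: [180.0, -0.0, 2.1]
force: [-0.6, 1.0, -3.5]
gripper_width: 25.7
gripper_force: 60.0
```

```bash
python3 v.py; python3 go.py 503 -216 101 2.2;python3 -c "
from workcell import env;import cv2
f=env.grab_frame('scene');cv2.imwrite('pics/s5.png',cv2.resize(f['pixels'][110:260,150:350,::-1],None,fx=4,fy=4,interpolation=2))"
```

```text
42 x 11.0 y 78.0 z 31.0
47 x 9.0 y 134.0 z 30.0
43 x -22.0 y 120.0 z 30.0
41 x -21.0 y 92.0 z 28.0
t 14.43 [496.1 -31.6 101.9] [-179.98    0.      2.07] units dx dy dz [0.006 4.612 0.023] turn -0.019 grip 25.4 59.999093413352966
```

View pics/s5.png

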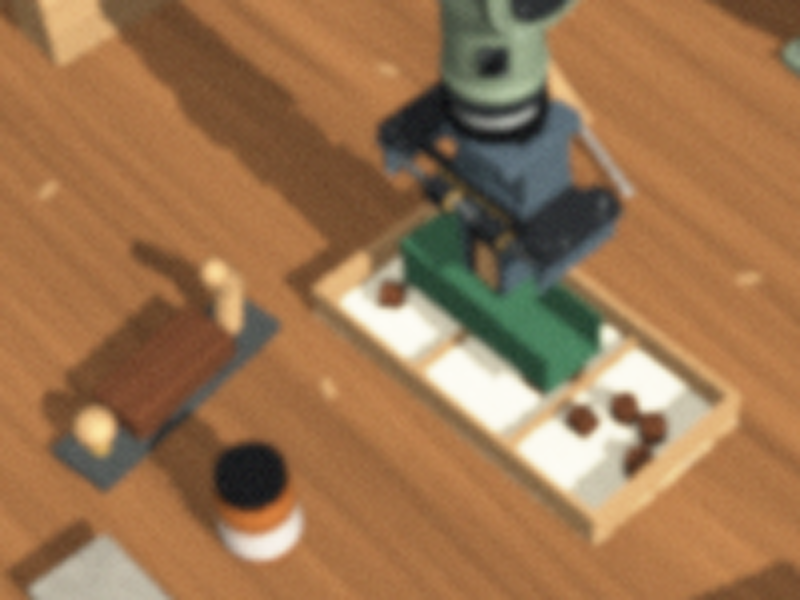

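Call:
send_rows([
  [[0, 0, -0.3, 0, 0], [0, 0, -0.4, 0, 0], [0, 0, -0.4, 0, 0], [0, 0, -0.4, 0, 0], [0, -0.2, -0.1, 0, 0]],
])

```text
time_s: 14.9
ee_pos: [497.4, -24.0, 168.3]
ee_rot: [180.0, -0.3, 2.1]
force: [0.0, -0.5, -1.9]
gripper_width: 25.5
gripper_force: 60.0
```

Call:
send_rows([
  [[0, -0.4, 0, 0, 0], [0, -0.6, 0, 0, 0], [0, -0.7, 0, 0, 0], [0, -0.7, 0, 0, 0], [0, -0.7, 0, 0, 0]],
])

```text
time_s: 15.32
ee_pos: [490.2, 102.2, 165.2]
ee_rot: [-180.0, 0.1, 2.1]
force: [-0.5, 0.3, -2.3]
gripper_width: 25.9
gripper_force: 60.0
```

Call:
send_rows([
  [[0, -0.7, 0, 0, 0], [0, -0.7, 0, 0, 0], [0, -0.7, 0, 0, 0], [0, -0.7, 0, 0, 0], [0, -0.7, 0, 0, 0]],
])

```text
time_s: 15.73
ee_pos: [484.6, 242.3, 165.1]
ee_rot: [-180.0, 0.1, 2.2]
force: [0.8, 0.1, -3.1]
gripper_width: 25.8
gripper_force: 60.0
```

Call:
send_rows([
  [[0, -0.5, 0, 0, 0], [0, -0.3, 0, 0, 0], [0, -0.1, 0, 0, 0], [0, 0, 0, 0, 0]],
])

```text
time_s: 16.07
ee_pos: [483.9, 276.8, 165.3]
ee_rot: [180.0, 0.1, 2.3]
force: [-0.0, -0.7, -2.9]
gripper_width: 26.0
gripper_force: 60.0
```

```bash
python3 v.py pics/v6.png; python3 go.py 534.4 353.3 160 73.4
```

```text
44 x 30.0 y -115.0 z 32.0
46 x 10.0 y 78.0 z 31.0
47 x 9.0 y 134.0 z 32.0
147 x -12.0 y 25.0 z 33.0
43 x -5.0 y -95.0 z 29.0
46 x -20.0 y 92.0 z 28.0
46 x -22.0 y 120.0 z 28.0
t 16.12 [483.9 275.9 165.4] [1.7993e+02 6.0000e-02 2.2100e+00] units dx dy dz [ 1.335 -1.886  0.136] turn -10.355 grip 25.9 59.9992436170578
```

View pics/v6.png

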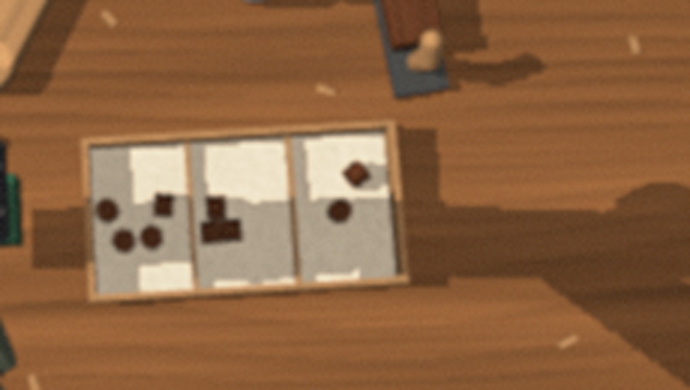

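Call:
send_rows([
  [[0, 0, 0, -1, 0], [0, 0, 0, -1, 0], [0, 0, 0, -1, 0], [0, 0, 0, -1, 0], [0, 0, 0, -1, 0]],
])

```text
time_s: 16.53
ee_pos: [484.4, 274.6, 165.9]
ee_rot: [180.0, 0.0, 36.8]
force: [-0.1, 0.6, -2.8]
gripper_width: 25.8
gripper_force: 60.0
```

Call:
send_rows([
  [[0, 0, 0, -1, 0], [0, 0, 0, -1, 0], [0, 0, 0, -1, 0], [0, 0, 0, -1, 0], [0, 0, 0, -1, 0]],
])

```text
time_s: 16.95
ee_pos: [484.4, 274.5, 165.9]
ee_rot: [-180.0, 0.1, 71.2]
force: [-0.1, -0.1, -2.7]
gripper_width: 26.0
gripper_force: 60.0
```

Call:
send_rows([
  [[0, 0, 0, -0.355, 0], [0, 0, 0, 0, 0]],
])

```text
time_s: 17.12
ee_pos: [484.4, 274.7, 165.9]
ee_rot: [-180.0, 0.1, 73.3]
force: [-0.3, -0.0, -1.9]
gripper_width: 25.6
gripper_force: 60.0
```

```bash
python3 go.py 534.4 353.3 140 73.4
```

```text
t 17.12 [484.4 274.7 165.9] [-1.7999e+02  5.0000e-02  7.3310e+01] units dx dy dz [2.242 0.633 0.646] turn -0.014 grip 25.6 59.99830484390259
```

Call:
send_rows([
  [[0.5, 0.133, 0, 0, 0], [0.7, 0.2, 0, 0, 0], [0.6, 0.2, 0, 0, 0], [0.35, 0.1, 0, 0, 0], [0.09, 0, 0, 0, 0]],
])

```text
time_s: 17.53
ee_pos: [535.9, 355.9, 165.4]
ee_rot: [180.0, -0.1, 73.3]
force: [-0.1, 0.2, -2.8]
gripper_width: 25.6
gripper_force: 60.0
```

Call:
send_rows([
  [[0, 0, 0.2, 0, 0], [0, 0, 0.3, 0, 0], [0, 0, 0.2, 0, 0], [0, 0, 0.1, 0, 0], [0, 0, 0, 0, 0]],
])

```text
time_s: 17.95
ee_pos: [533.1, 353.5, 132.5]
ee_rot: [-179.9, 0.2, 73.3]
force: [-0.3, 0.2, -2.2]
gripper_width: 25.4
gripper_force: 60.0
```

```bash
python3 go.py 534.4 353.3 125.2 73.4
```

```text
t 17.95 [533.1 353.5 132.5] [-1.7988e+02  1.6000e-01  7.3330e+01] units dx dy dz [0.005 0.032 0.182] turn -0.01 grip 25.4 59.99916851520538
```

Call:
send_rows([
  [[0, 0.03, 0.06, 0, 0], [0, 0, 0.06, 0, 0], [0, 0, 0.03, 0, 0], [0, 0, 0.03, 0, 0], [0, 0, 0, 0, 0]],
])

```text
time_s: 18.37
ee_pos: [535.4, 354.5, 126.7]
ee_rot: [-180.0, 0.0, 73.4]
force: [-0.7, -0.5, -1.6]
gripper_width: 25.7
gripper_force: 60.0
```

```bash
python3 go.py 534.4 353.3 125.2 73.4
```

```text
t 18.37 [535.4 354.5 126.7] [-1.800e+02  1.000e-02  7.338e+01] units dx dy dz [-0.036 -0.014  0.037] turn -0.003 grip 25.7 59.99916851520538
```

Call:
send_rows([
  [[0, 0, 0.03, 0, 0], [0, 0, 0.03, 0, 0], [0, 0, 0, 0, 0], [0, 0, 0, 0, 0]],
])

```text
time_s: 18.7
ee_pos: [535.6, 354.8, 124.7]
ee_rot: [180.0, -0.0, 73.4]
force: [-0.4, 0.7, -0.3]
gripper_width: 26.0
gripper_force: 60.0
```

Call:
send_rows([
  [[0, 0, 0.03, 0, 0], [0, 0, 0, 0, 0], [0, 0, 0, 0, 0]],
])

```text
time_s: 18.95
ee_pos: [535.7, 354.8, 124.7]
ee_rot: [179.9, -0.1, 73.4]
force: [0.2, -1.1, 5.1]
gripper_width: 26.0
gripper_force: 60.0
```

Call:
send_rows([
  [[0, 0, 0, 0, 0.6], [0, 0, 0, 0, 0.6], [0, 0, 0, 0, 0.6], [0, 0, 0, 0, 0.6], [0, 0, 0, 0, 0.6]],
])

```text
time_s: 19.37
ee_pos: [535.4, 354.5, 122.9]
ee_rot: [-180.0, 0.0, 73.4]
force: [0.5, -0.0, -0.6]
gripper_width: 53.8
gripper_force: 0.0
```

Call:
send_rows([
  [[0, 0, -0.2, 0, 0.6], [0, 0, -0.5, 0, 0.6], [0, 0, -0.7, 0, 0.6], [0, 0, -0.7, 0, 0.6], [0, 0, -0.5, 0, 0.6]],
])

```text
time_s: 19.78
ee_pos: [536.0, 355.0, 230.4]
ee_rot: [179.9, -0.1, 73.4]
force: [0.1, 1.0, 0.4]
gripper_width: 54.6
gripper_force: 0.0
```

Call:
send_rows([
  [[-0.7, 0, 0, 0, 0.6], [-0.9, 0, 0, 0, 0.6], [-0.9, 0, 0, 0, 0.6], [-0.9, 0, 0, 0, 0.6], [-0.7, 0, 0, 0, 0.6]],
])

```text
time_s: 20.2
ee_pos: [487.5, 195.3, 227.8]
ee_rot: [180.0, 0.0, 73.4]
force: [-0.4, 0.1, -0.0]
gripper_width: 54.8
gripper_force: 0.0
```

Call:
send_rows([
  [[-0.4, 0, 0, 0, 0.6], [0, 0, 0, 0, 0.6], [0, 0, 0, 0, 0.6], [0, 0, 0, 0, 0.6], [0, 0, 0, 0, 0.6]],
])

```text
time_s: 20.62
ee_pos: [484.6, 183.3, 227.1]
ee_rot: [180.0, -0.0, 73.4]
force: [-0.1, 0.2, -0.1]
gripper_width: 54.4
gripper_force: 0.0
```

```bash
python3 v.py; python3 - <<'E'
from workcell import env
from m import *
for n in("top","scene"):
    f=env.grab_frame(n);P=cloud(f);z=P[...,2];near=np.hypot(P[...,0]-534,P[...,1]-353)<110
    h=cv2.cvtColor(f["pixels"],cv2.COLOR_RGB2HSV)
    g=(h[...,0]>50)&(h[...,0]<95)&(h[...,1]>100)&near&(z>60)
    r=g&(z>114)&(z<127);p=P[r];print(n,"green",cv2.minAreaRect(P[g][:,:2].astype(np.float32)))
    c=np.linalg.lstsq(np.c_[p[:,:2]-p[:,:2].mean(0),np.ones(len(p))],p[:,2],rcond=None)[0];print("roof",len(p),"tilt",c[:2].round(3),"z",c[2].round(1))
    p=P[near&(z>166)&(z<178)];print("grip top",len(p),p.mean(0).round(1) if len(p) else 0)
print(env.state()["force"],env.state()["ee_pos"],env.state()["gripper_width"])
E
```

```text
45 x 30.0 y -115.0 z 33.0
41 x 11.0 y 78.0 z 31.0
47 x 9.0 y 134.0 z 29.0
142 x -12.0 y 25.0 z 33.0
39 x -5.0 y -95.0 z 32.0
44 x -22.0 y 120.0 z 30.0
41 x -21.0 y 92.0 z 29.0
top green ((498.528076171875, 384.7716979980469), (21.920602798461914, 60.49399948120117), 79.16272735595703)
roof 13 tilt [ 0.109 -0.219] z 120.1
grip top 5 [530.  365.5 171.4]
scene green ((541.534912109375, 356.18536376953125), (61.315155029296875, 159.06875610351562), 75.57842254638672)
roof 579 tilt [ 0.001 -0.016] z 121.0
grip top 96 [539.6 355.  172.6]
[-0.26179501 -0.08018003  0.27564609] [484.20318311 183.04114865 226.81709481] 54.8269121997371
```

Shaker level at z≈72, within about 6 mm of centre; all nine plugs at rest. Handing in.

```bash
python3 -c "
from workcell import env
print(env.job_done())"
```

```text
the job is handed in; nothing more can be done
None
```

I handed the job in: all nine plugs lie at rest in the tray (2, 3 and 4 per bay), and the emptied shaker stands level on the cork rest, about 6 mm off centre and let go; I steered clear of the jar, plane and neck blank but did not re-measure them, and no verdict came back.

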